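# Post a carton through the flap of the collection box

## Robot

A 6-joint arm with a two-finger parallel gripper is mounted at the origin on a cart in front of the work surface, level with it; the furniture and walls round the work are solid. World frame = base frame: x ahead of the robot, y to its left, z up, the work surface at z = 0. Lengths are in mm, angles in degrees, forces in N, time in s.
With the tool pointing down it reaches from about 350 to 850 mm from the base axis. Payload 8.1 kg.
Tool frame: the origin (TCP) lies at the very end of the fingers, on their centre line; the grasp point (between the pads) lies 19 mm behind it; x points along the fingers, y is the direction in which the jaws open and shut, and the axes are right-handed (so a half turn about x gives the same grasp; the last joint's range is limited). The gripper opens to 85 mm and grips with 20 to 120 N. Pads are 22 mm wide; open, the fingers measure 114 mm over their backs; the gripper's body (76 mm by 85 mm) begins 54 mm behind the grasp point. The pads swing forward as they close: fully open they stand 13 mm farther back than shut.
Start: joints at [63.69, 7.471, 85.268, -0, 87.261, -4.893], TCP at [219.073, 558.581, 231.292] pointing down, gripper open.
Joint ranges: [-169.43, 169.43], [-51.17, 129.36], [1.28, 143.12], [-76.62, 256.62], [0, 156.53], [-152.29, 152.29]. Speed limits (degrees/s): [136.94, 136.94, 159.86, 180, 180, 180].

## Interface

Orientations are given as [roll, pitch, yaw] about the fixed x, y, z axes, in that order (R = Rz(yaw) Ry(pitch) Rx(roll)).
In Python, from bench import sensors, snapshot, r gives the robot as it stands. The module is installed in compiled form; this text tells all that it offers.
- The arm moves only by the tool drive_tool, never from a script. Its argument "moves" is one flat list of numbers, 6 for each row, row after row: the shift along the tool's x, y, z in cm, then the turn, a rotation vector about the tool's x, y, z in degrees. In form: [tx, ty, tz, wx, wy, wz, tx, ty, tz, wx, wy, wz, ...]. A call has 1 to 20 rows; each row shifts and turns the commanded pose from where the row before left it, along the tool's axes as they then stand; what a row does not reach is not made up. A row lasts 1/12 s, in which the tool goes at most 41.7 mm and 7.16 degrees, less where a joint would pass 70% of its speed; a pose out of reach is approached as far as the arm can. A call with a gripper value outside its range is refused whole. "hand" is the finger opening in cm, from 0 to 8.54, set as the call begins (left out, the last holds). The fingers move at their own pace and stop on an object; "grip_force" is the grip in N (left out, the last holds). Time passes only in rows, so rows that do not move let the fingers close. It gives the time, the measured TCP pose, the force and the opening at its end, in the units of the state.
- sensors.sense(): the state, without advancing time (a new reading comes with each control period).
- snapshot(name): name is "scene" or "top" or "wrist"; returns a dict with "image" (400x640x3 uint8, red, green, blue), "z_map" (400x640 float32, mm along the optical axis (not along the pixel's ray), 0 where there is no reading), "camera_matrix" (3x3 intrinsics, pixels), "dist" ([k1, k2, p1, p2, k3] as OpenCV has them; the pictures are not rectified), "eye" and "orientation" of the camera in the world; the wrist camera has in their place "mount" (4x4, takes a point from camera to tool coordinates, whose origin is the TCP and whose axes are the tool frame's). Camera axes: x right, y down, z forward; pixel columns grow to the right and rows downward; lengths in mm; the calibration is good to about 2 mm. A picture is of the moment at which its call begins: read the wrist's pose just before it.
- r.hand_in(): hands the job in, once; it reports no verdict.
The state is a dict: "time": time; "joint_pos": joint angles; "qd": joint speeds; "joint_efforts": joint torques, N m; "tool_pos": TCP position; "tcp_rot": TCP orientation; "ft_force": force on the tool from outside, world axes, zero at the start; "wrist_torque": the same for the moment, N m; "finger_gap": finger opening in mm.
Only numpy, scipy, OpenCV 4.12 (cv2) and the standard library are available. Lean on these libraries where they do the work, as an engineer would, in place of code of your own. Each camera call takes 0.05 s, during which the arm holds its last target.

## Task

Push the small carton that lies on the white collection box's feed deck in through the box's hanging flap until it tips over the inner edge and slides down into the box, then draw the fingers back out so that the flap hangs fully shut again. Push it with the fingertips, do not pick it up, and leave the cups, vials and bottle round the box where they stand.

Things in the scene. Friction and masses are not known exactly. Their poses are not given: they have to be found in the camera images.
- collection_box: White metal box, fixed on the worktop, with a bare metal feed deck in front. Origin: on the worktop below the flap's hinge line, mid-width; x points from the deck into the box (the push), y left, z up. Deck top 70 mm up, 84 mm wide, level from x = -140 to +34 mm. Inside 60 mm wide, back at x = 149 mm, top of the box 148 mm up
- mouth (a point): Point on the deck's top in the flap's plane, mid-width of the mouth; axes as the box. Mouth 60 mm wide, 68 mm high from deck to hinge. Two guides 13 mm high stand on the deck, 60 mm apart from the mouth out to x = -54 mm, then flaring to 80 mm apart at x = -124 mm
- lintel (a point): Middle of the lintel's lower front edge, over the mouth, 70 mm above the deck, 3 mm before the flap's plane. Upright fingers strike the lintel; fingers leaning 20 deg or more, tips ahead, reach 15 mm or more past it when the tips are about 14 mm above the deck
- drop_edge (a point): Middle of the deck's inner edge, 34 mm beyond the flap's plane; from it a chute falls at 52 deg to the floor. The carton tips in once its middle has passed this edge: pushed lengthwise, its rear end is then 4 mm beyond the flap's plane. Fingertips that follow it 8 to 12 mm beyond the flap's plane send it down safely
- flap (a joint): Grey flap 56 mm wide, 63 mm tall, 3 mm thick, 20 g, hinged along its top edge at the top of the mouth. 0 rad = hanging shut; grows as its lower edge swings into the box, up to 1.5 rad; it opens inward only, lies on what passes under it and falls shut by its own weight, lightly damped. The carton's nose pushes it open (well under 1 N)
- carton: Small dark carton, 40 x 60 x 22 mm, about 80 g, lying flat on the deck in front of the flap. Origin: centre of its underside; its own y axis runs along the 60 mm length (roughly along the push), x across the 40 mm width, z up
- cup_left: white sample cup with snap lid, 55 mm across, 58 mm tall, standing on the worktop left of the collection box; a bystander. Origin: centre of its underside
- cup_right: white sample cup with snap lid, 55 mm across, 58 mm tall, standing on the worktop right of the collection box; a bystander. Origin: centre of its underside
- dropper: small brown bottle, 34 mm across, 85 mm tall, standing left of the collection box; a bystander. Origin: centre of its underside
- vial_left: glass sample vial, 22 mm across, 48 mm tall, standing left of the collection box; a bystander. Origin: centre of its underside
- vial_right: glass sample vial, 22 mm across, 48 mm tall, standing right of the collection box; a bystander. Origin: centre of its underside

How it is judged (in metres and radians):
On the way, in this order (a step that is already met when the one before it is completed fails the run):
1. the carton, lying on the deck, has pushed the flap open (value of joint flap above 0.4 rad and x of carton in the frame of collection_box between -0.03 and 0.045 m and z of carton in the frame of collection_box above 0.064 m), for 0.1 s.
2. the carton has gone down into the box (x of carton in the frame of collection_box between 0.045 and 0.149 m and z of carton in the frame of collection_box below 0.062 m), for 0.1 s.
At the end, for the whole second after the job is handed in: The carton lies at rest inside the box, its middle at least 45 mm beyond the flap's plane and sunk at least 8 mm below the deck's level; the flap hangs shut within 0.08 rad (5 deg) and is still (all of step 2 and value of joint flap below 0.08 rad and velocity of joint flap below 0.1 rad/s and linear speed of carton below 0.02 m/s); the robot touches nothing.
It fails at once if the carton is lifted more than 25 mm above the deck (height (world z) of carton above 0.095 m).
It fails at once if a cup, a vial or the bottle is shoved more than 20 mm or tipped (distance of any of cup_left, cup_right, dropper, vial_left, vial_right from where it was at the start of the episode above 0.02 m or angle between any of cup_left, cup_right, dropper, vial_left, vial_right's own z axis and vertical above 0.4 rad).
It also fails if it takes over 42 s, if anything falls off the work surface, if the arm or the gripper's body presses on something with over 40 N, if the wrist force passes 120 N, or if a joint passes its speed limit or range.

## Working session

There is one attempt and no reset: what is moved stays moved. The work goes in short steps, Python scripts to look and compute and a tool call to move; the robot and the scene stay as the last step left them, time stands still between calls to the robot, and variables do not carry over. Pictures are saved under pics/ and viewed, and the job is handed in when it is done.

Besides the shell and the picture viewer there is one more tool, called after ">>>" as name(argument=value, ...) on one line, values as JSON. drive_tool: Moves the arm, as the interface text tells. Its arguments: {"type":"object","properties":{"moves":{"type":"array","items":{"type":"number"}},"hand":{"type":"number"},"grip_force":{"type":"number"}},"required":["moves"]}

```bash
mkdir -p pics
cat > h.py <<'E'
import numpy as np, cv2
from bench import sensors, snapshot, r
def snap(n,f):
    s=snapshot(n); cv2.imwrite('pics/'+f+'.png',s['image'][:,:,::-1]); np.savez('/tmp/'+f,**{k:np.array(v) for k,v in s.items()}); return s
E
python3 - <<'E'
from h import *
print(sensors.sense())
for n in('scene','top'):
    s=snap(n,n+'0'); print(n,s['camera_matrix'],s['dist'],s['eye'],s['orientation'])
E
```

```text
{'time': 0.0, 'joint_pos': array([ 6.36887594e+01,  7.51608379e+00,  8.53296205e+01,  2.94000568e-04,
        8.72622703e+01, -4.89349123e+00]), 'qd': array([-0.02805884,  0.06782009, -0.03853935,  0.01417382, -0.13331156,
       -0.09303275]), 'joint_efforts': array([ 3.70067301e-04, -5.69380903e+01, -5.00552952e+01, -3.35176810e-04,
        1.46002381e-02,  7.05171004e-06]), 'tool_pos': array([218.83278481, 558.07130825, 230.23100107]), 'tcp_rot': array([ -95.04930744,   89.89202503, -116.46707109]), 'ft_force': array([-0.34787692, -0.16330818,  0.5483038 ]), 'wrist_torque': array([ 0.00939877,  0.0229824 , -0.03237191]), 'finger_gap': 85.31691845968686}
scene [[503.34995115   0.         314.42549483]
 [  0.         503.34995115 200.00105302]
 [  0.           0.           1.        ]] [-0.12931793  0.          0.          0.          0.        ] [-275.35975629  619.02952972  534.67446448] [-113.73613421    0.8736162  -115.25035634]
top [[510.22519307   0.         310.55758124]
 [  0.         510.22519307 204.3469688 ]
 [  0.           0.           1.        ]] [-0.09164734  0.          0.          0.          0.        ] [ 526.05790331  199.65883414 1027.65039282] [-175.37547531    0.81542953  -88.83792279]
```

View pics/scene0.png

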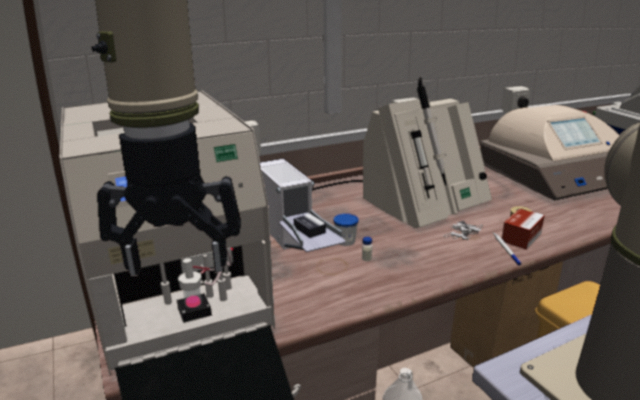

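View pics/top0.png

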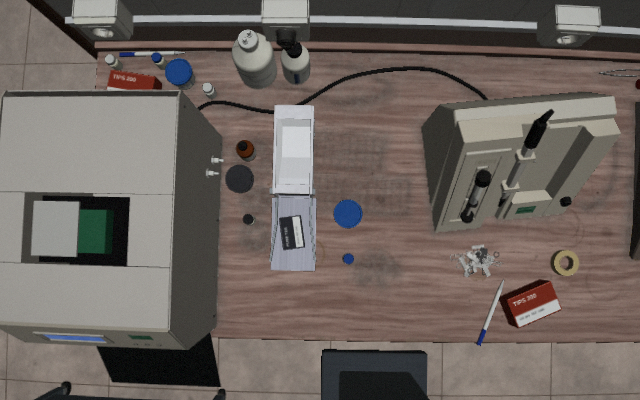

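Run:
```python
from h import *
im=cv2.imread('pics/top0.png')
cv2.imwrite('pics/topc.png',cv2.resize(im[95:280,220:390],None,fx=3.2,fy=3.2,interpolation=cv2.INTER_CUBIC))
im=cv2.imread('pics/scene0.png')
cv2.imwrite('pics/scenec.png',cv2.resize(im[140:275,240:390],None,fx=4,fy=4,interpolation=cv2.INTER_CUBIC))
```

```text
(no output)
```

View pics/topc.png

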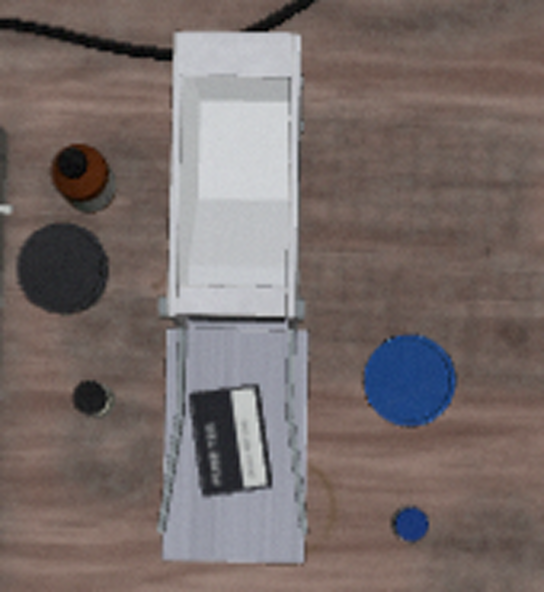

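View pics/scenec.png

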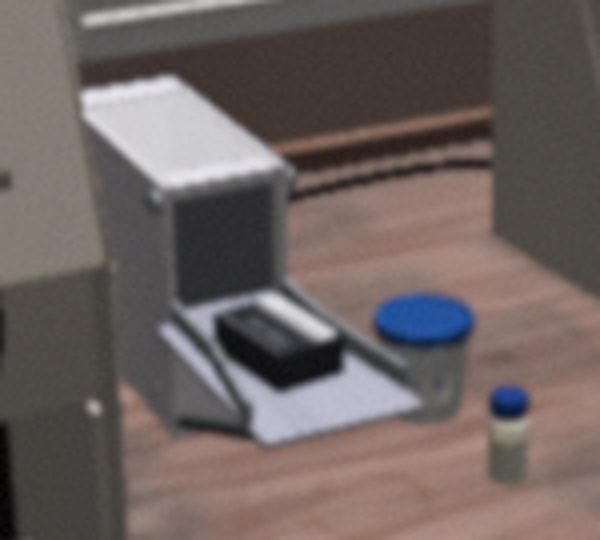

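```bash
cat >> h.py <<'E'
from scipy.spatial.transform import Rotation as R
def load(f): return dict(np.load('/tmp/'+f+'.npz'))
def atz(s,px,z):
    u=cv2.undistortPoints(np.array(px,float).reshape(-1,1,2),s['camera_matrix'],s['dist']).reshape(-1,2)
    M=R.from_euler('xyz',s['orientation'],degrees=True).as_matrix()
    d=np.c_[u,np.ones(len(u))]@M.T; e=s['eye']
    return e+d*((z-e[2])/d[:,2])[:,None]
def world(s,px):
    px=np.array(px,float); u=cv2.undistortPoints(px.reshape(-1,1,2),s['camera_matrix'],s['dist']).reshape(-1,2)
    M=R.from_euler('xyz',s['orientation'],degrees=True).as_matrix()
    z=np.array([np.median(s['z_map'][int(round(v))-1:int(round(v))+2,int(round(w))-1:int(round(w))+2]) for w,v in px])
    return s['eye']+(np.c_[u,np.ones(len(u))]*z[:,None])@M.T
E
python3 - <<'E'
from h import *
np.set_printoptions(precision=1,suppress=True)
s=load('top0')
c=lambda p:np.array(p)/3.2+[220-.34,95-.34]
for n,p,z in[('deck',[(163,560),(305,563),(308,330),(167,330)],70),('carton',[(190,393),(257,384),(272,487),(204,496)],92),('boxtop',[(174,33),(301,34),(305,318),(166,318)],148),('hinge',[(160,308),(303,307)],138),
 ('cupL',[(62,268)],58),('cupR',[(410,380)],58),('vl',[(92,398)],48),('vr',[(411,524)],48),('drop',[(72,162)],85)]:
    print(n,atz(s,c(p),z)[:,:2].tolist(), atz(s,c(p),z)[:,:2].mean(0))
print('depth: deck, carton, lintel', world(s,c([(180,540),(290,540),(240,350),(230,430),(235,303),(235,50)])))
sense=world(s,c([(62,268),(410,380),(235,140)])); print(sense)
E
```

```text
deck [[479.3083678856433, 287.0854941057744], [479.37188698524653, 204.10261088799902], [615.836631375875, 205.02070433079243], [614.2669587770663, 288.1987642815509]] [547.2 246.1]
carton [[576.149414138453, 271.96756893089577], [582.0817287313973, 233.57272803843526], [523.2800233918208, 223.71304422622742], [517.3357097192933, 262.49752230255547]] [549.7 247.9]
boxtop [[771.7995516597005, 281.70360732983664], [772.2906899284121, 211.59302895197206], [615.017476594586, 206.33451743742003], [613.6067944230099, 281.7048584162497]] [693.2 245.3]
hinge [[620.0552500178279, 286.08560307886444], [622.0639461114076, 207.62439037289855]] [621.1 246.9]
cupL [[651.5901153737582, 353.55506664497716]] [651.6 353.6]
cupR [[588.2585575578937, 143.85494018361106]] [588.3 143.9]
vl [[574.3099087314223, 334.44986481700005]] [574.3 334.4]
vr [[502.74958447519936, 141.36992109738318]] [502.7 141.4]
drop [[710.9662201131741, 345.4822855423565]] [711.  345.5]
depth: deck, carton, lintel [[491.1 277.5  69.3]
 [492.6 213.1  69.9]
 [603.4 244.9  68.6]
 [555.4 248.5  91.4]
 [622.6 244.5 146.7]
 [762.8 247.8 147.4]]
[[652.  354.   55. ]
 [588.4 143.7  55.3]
 [712.6 246.6 146.4]]
```

Run:
```python
from h import *
np.set_printoptions(precision=1,suppress=True,linewidth=160)
s=load('top0')
px=[(x,y) for y in (110,150,200,240,280,310,340,360,380,395) for x in (5,60,110,150,180,200,215,240,375)]
w=world(s,px)
for p,q in zip(px,w): print(p,q)
T=sensors.sense(); print(R.from_euler('xyz',T['tcp_rot'],degrees=True).as_matrix())
```

```text
(5, 110) [710.8 657.1 335.4]
(60, 110) [710.6 572.3 334.6]
(110, 110) [710.7 497.8 334.3]
(150, 110) [710.9 439.5 334.3]
(180, 110) [713.9 399.4 324.1]
(200, 110) [792.5 441.8  30.8]
(215, 110) [801.1 417.8   0. ]
(240, 110) [801.6 365.7   0.2]
(375, 110) [806.6  87.2  -1.6]
(5, 150) [652.  652.1 334.8]
(60, 150) [652.6 568.2 334.1]
(110, 150) [653.3 494.4 333.5]
(150, 150) [653.6 436.1 335.1]
(180, 150) [657.7 398.9 315.8]
(200, 150) [680.1 398.5 196.8]
(215, 150) [704.2 399.9  69.2]
(240, 150) [704.9 351.8  68.8]
(375, 150) [722.7  86.7  -0.6]
(5, 200) [579.8 646.6 334.6]
(60, 200) [584.9 587.1 289. ]
(110, 200) [586.5 510.  286.8]
(150, 200) [583.8 433.1 333.7]
(180, 200) [586.9 398.4 306.2]
(200, 200) [597.8 398.  184.4]
(215, 200) [609.4 399.4  54.2]
(240, 200) [615.  359.3   0.1]
(375, 200) [620.3  85.7  -1.5]
(5, 240) [522.9 643.4 333.7]
(60, 240) [525.2 567.7 319.4]
(110, 240) [527.2 502.4 297.8]
(150, 240) [528.5 430.7 333.6]
(180, 240) [529.7 398.5 297.6]
(200, 240) [531.1 397.9 174.2]
(215, 240) [532.6 399.6  40.3]
(240, 240) [534.  356.9  -0.4]
(375, 240) [539.5  84.9  -0
[... 1080 characters left out ...]
 469.4 -810.2]
(375, 360) [ 145.4   -0.  -709.7]
(5, 380) [  -2.8 1351.4 -808.1]
(60, 380) [  11.1 1133.2 -807.5]
(110, 380) [  21.5  942.7 -807.7]
(150, 380) [ 219.9  565.4 -102.1]
(180, 380) [223.9 496.7 -98. ]
(200, 380) [226.3 451.7 -95.6]
(215, 380) [227.8 418.3 -94.7]
(240, 380) [  40.8  467.7 -809.6]
(375, 380) [ 109.1   12.5 -590.4]
(5, 395) [ -58.4 1349.7 -807.1]
(60, 395) [   1.1 1058.4 -662.6]
(110, 395) [ -34.   942.9 -811.5]
(150, 395) [ -25.7  793.  -808.9]
(180, 395) [ -21.2  683.5 -810.4]
(200, 395) [ -18.1  610.8 -810.3]
(215, 395) [ -14.9  555.8 -806.6]
(240, 395) [ -13.1  466.8 -811.4]
(375, 395) [ 111.2   31.5 -419.5]
[[-0.   0.4  0.9]
 [-0.   0.9 -0.4]
 [-1.  -0.  -0. ]]
```

>>> drive_tool(moves=[0,-2.2,1.2,0,0,0,0,-2.2,1.2,0,0,0,0,-2.2,1.2,0,0,0,0,-2.2,1.2,0,0,0,0,-2.2,1.2,0,0,0,0,-2.2,1.2,0,0,0,0,-2.2,1.2,0,0,0,0,-2.2,1.2,0,0,0,0,-2.2,1.2,0,0,0,0,-2.2,1.2,0,0,0,0,0,0,-5.4,0,0,0,0,0,-5.4,0,0,0,0,0,-5.4,0,0,0,0,0,-5.4,0,0,0,0,0,-5.4,0,0], hand=1.5)

```text
time: 1.35
tool_pos: [250.3, 309.7, 231.0]
tcp_rot: [-144.5, 90.0, -138.6]
ft_force: [0.3, -0.0, 0.5]
finger_gap: 14.9
```

>>> drive_tool(moves=[0,-0.6,2.3,0,0,0,0,-0.6,2.3,0,0,0,0,-0.6,2.3,0,0,0,0,-0.6,2.3,0,0,0,0,-0.6,2.3,0,0,0,0,-0.6,2.3,0,0,0,0,-0.6,2.3,0,0,0,0,-0.6,2.3,0,0,0,0,-0.6,2.3,0,0,0,0,-0.6,2.3,0,0,0,0,0,0,0,-6,0,0,0,0,0,-6,0,0,0,0,0,-6,0,0,0,0,0,-6,0,0,0,0,0,-6,0,0,0,0,0,0,0,0,0,0,0,0,0])

```text
time: 2.77
tool_pos: [483.2, 272.3, 229.4]
tcp_rot: [-0.1, 60.2, 5.6]
ft_force: [0.3, -0.3, 1.0]
finger_gap: 14.9
```

Run:
```python
from h import *
np.set_printoptions(precision=3,suppress=True,linewidth=160)
T=sensors.sense(); print(T['tool_pos'],T['joint_pos'],T['time']);print(R.from_euler('xyz',T['tcp_rot'],degrees=True).as_matrix())
w=snap('wrist','w1');snap('top','top1')
```

```text
[483.174 272.337 229.401] [ 32.637 -24.625 119.41  -15.263  59.148 -58.242] 2.7667
[[ 0.494 -0.099  0.864]
 [ 0.048  0.995  0.087]
 [-0.868 -0.001  0.496]]
```

View pics/w1.png

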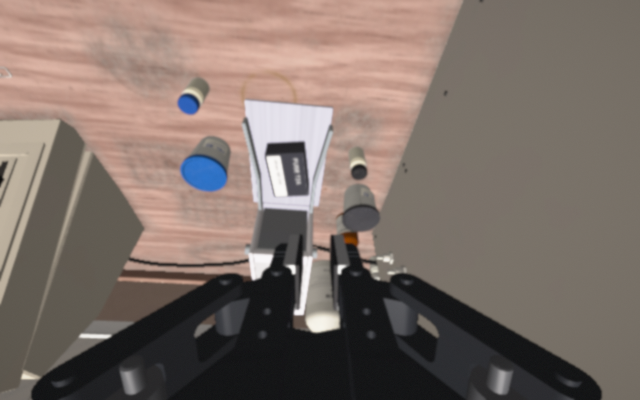

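>>> drive_tool(moves=[0,0,0,4.5,0,-2.6,0,0,0,0,0,0,1.24,-0.32,-0.62,0,0,0,1.24,-0.32,-0.62,0,0,0,1.24,-0.32,-0.62,0,0,0,1.24,-0.32,-0.62,0,0,0,1.24,-0.32,-0.62,0,0,0,1.24,-0.32,-0.62,0,0,0,1.24,-0.32,-0.62,0,0,0,1.24,-0.32,-0.62,0,0,0,0,0,0,0,0,0,0,0,0,0,0,0])

```text
time: 3.87
tool_pos: [492.7, 246.7, 120.6]
tcp_rot: [-0.1, 60.1, 0.3]
ft_force: [-0.0, -0.2, 1.0]
finger_gap: 15.0
```

Run:
```python
from h import *
np.set_printoptions(precision=3,suppress=True,linewidth=160)
T=sensors.sense(); print(T['tool_pos'],T['tcp_rot'],T['time']);print(R.from_euler('xyz',T['tcp_rot'],degrees=True).as_matrix())
w=snap('wrist','w2');snap('top','top2');snap('scene','sc2')
im=cv2.imread('pics/top2.png'); a=cv2.resize(im[95:290,220:390],None,fx=2.3,fy=2.3)
im=cv2.imread('pics/sc2.png'); b=cv2.resize(im[130:275,240:360],(390,448))
cv2.imwrite('pics/c2.png',np.hstack([a,b]))
```

```text
[492.652 246.731 120.609] [-0.11  60.095  0.311] 3.8667
[[ 0.499 -0.007  0.867]
 [ 0.003  1.     0.007]
 [-0.867 -0.001  0.499]]
```

View pics/c2.png

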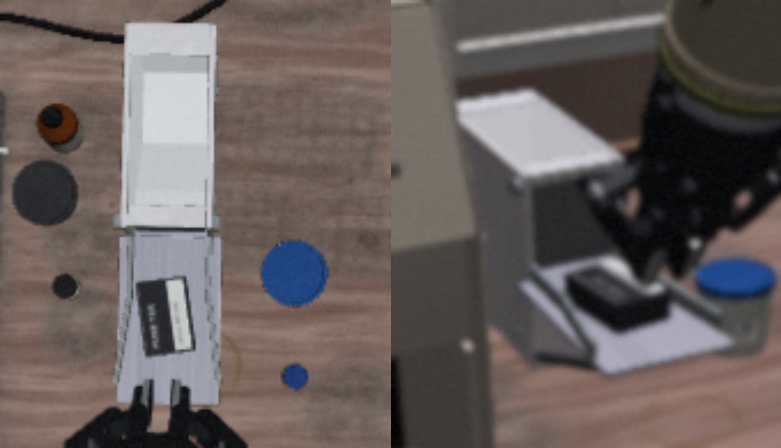

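View pics/w2.png

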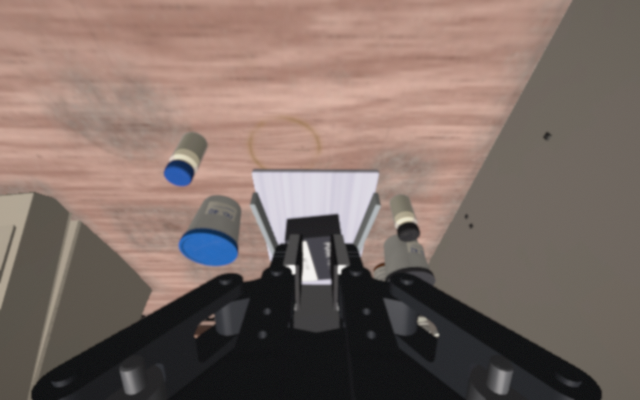

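>>> drive_tool(moves=[0.85,0,-0.5,0,0,0,0.85,0,-0.5,0,0,0,0.85,0,-0.5,0,0,0,0.85,0,-0.5,0,0,0,0,0,0,0,0,0,0,0,0,0,0,0])

```text
time: 4.52
tool_pos: [490.7, 246.5, 79.4]
tcp_rot: [-0.2, 60.1, 0.2]
ft_force: [0.5, -0.4, -0.3]
finger_gap: 15.2
```

Run:
```python
from h import *
np.set_printoptions(precision=3,suppress=True,linewidth=160)
T=sensors.sense(); print(T['tool_pos'],T['tcp_rot'],T['ft_force'],T['time'])
snap('wrist','w3');snap('top','top3');snap('scene','sc3')
im=cv2.imread('pics/top3.png'); a=cv2.resize(im[95:290,220:390],None,fx=2.3,fy=2.3)
im=cv2.imread('pics/sc3.png'); b=cv2.resize(im[130:275,240:360],(390,448))
cv2.imwrite('pics/c3.png',np.hstack([a,b]))
```

```text
[490.686 246.503  79.366] [-0.184 60.145  0.237] [ 0.461 -0.392 -0.26 ] 4.5167
```

View pics/c3.png

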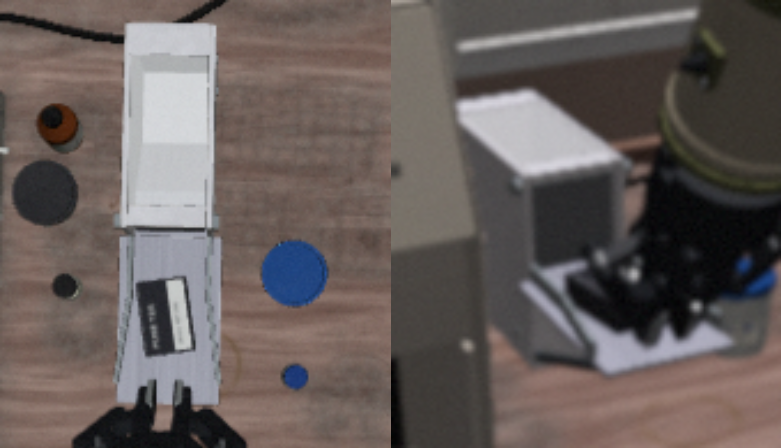

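>>> drive_tool(moves=[0.03,0,0.45,0,0,0,0.2,0,0.35,0,0,0,0.2,0,0.35,0,0,0,0.2,0,0.35,0,0,0,0.2,0,0.35,0,0,0,0.2,0,0.35,0,0,0,0.2,0,0.35,0,0,0,0.2,0,0.35,0,0,0,0.2,0,0.35,0,0,0,0.2,0,0.35,0,0,0,0.2,0,0.35,0,0,0,0,0,0,0,0,0])

```text
time: 5.67
tool_pos: [536.8, 247.3, 83.5]
tcp_rot: [0.0, 60.0, 0.4]
ft_force: [0.7, 0.6, -0.7]
finger_gap: 15.1
```

```bash
cat > look.py <<'E'
import sys
from h import *
np.set_printoptions(precision=2,suppress=True,linewidth=160)
n=sys.argv[1]
T=sensors.sense(); print(T['tool_pos'],T['tcp_rot'],T['ft_force'],T['time'])
snap('top','top'+n);snap('scene','sc'+n)
im=cv2.imread('pics/top%s.png'%n); a=cv2.resize(im[95:290,220:390],None,fx=2.3,fy=2.3)
im=cv2.imread('pics/sc%s.png'%n); b=cv2.resize(im[130:275,240:360],(390,448))
cv2.imwrite('pics/c%s.png'%n,np.hstack([a,b]))
E
python3 look.py 4
```

```text
[536.81 247.32  83.49] [ 0.01 59.98  0.38] [ 0.7   0.57 -0.72] 5.6667
```

View pics/c4.png

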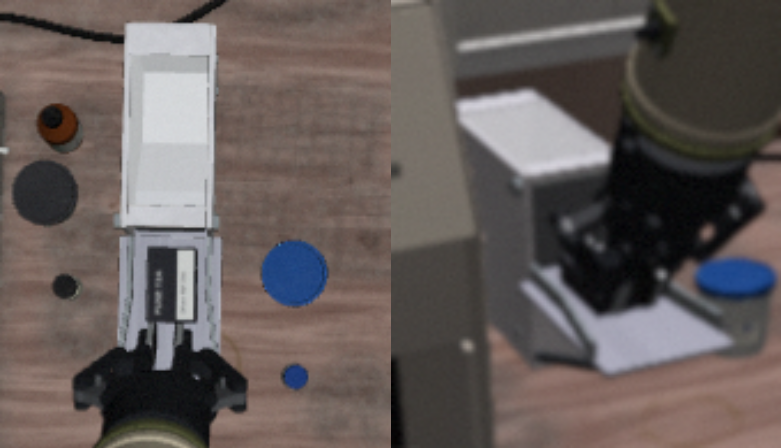

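>>> drive_tool(moves=[0.33,0,0.27,0,0,0,0.33,0,0.27,0,0,0,0.2,0,0.35,0,0,0,0.2,0,0.35,0,0,0,0.2,0,0.35,0,0,0,0.2,0,0.35,0,0,0,0.2,0,0.35,0,0,0,0.2,0,0.35,0,0,0,0.2,0,0.35,0,0,0,0.2,0,0.35,0,0,0,0.2,0,0.35,0,0,0,0,0,0,0,0,0,0,0,0,0,0,0])

```text
time: 6.85
tool_pos: [580.6, 247.6, 80.6]
tcp_rot: [0.0, 60.0, 0.4]
ft_force: [0.4, 0.1, -0.8]
finger_gap: 14.7
```

```bash
python3 look.py 5
```

```text
[580.61 247.63  80.57] [ 0.   59.99  0.38] [ 0.42  0.12 -0.82] 6.85
```

View pics/c5.png

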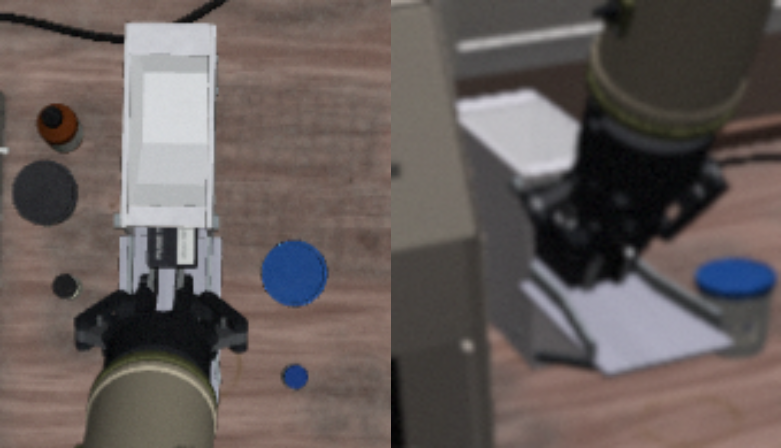

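>>> drive_tool(moves=[0.2,0,0.35,0,0,0,0.2,0,0.35,0,0,0,0.2,0,0.35,0,0,0,0.2,0,0.35,0,0,0,0.2,0,0.35,0,0,0,0.2,0,0.35,0,0,0,0.2,0,0.35,0,0,0,0,0,0,0,0,0])

```text
time: 7.62
tool_pos: [609.5, 247.8, 80.9]
tcp_rot: [0.0, 60.0, 0.4]
ft_force: [-0.6, 0.5, 0.0]
finger_gap: 14.6
```

```bash
python3 look.py 6
```

```text
[609.47 247.79  80.89] [ 0.02 59.96  0.38] [-0.57  0.55  0.04] 7.6167
```

View pics/c6.png

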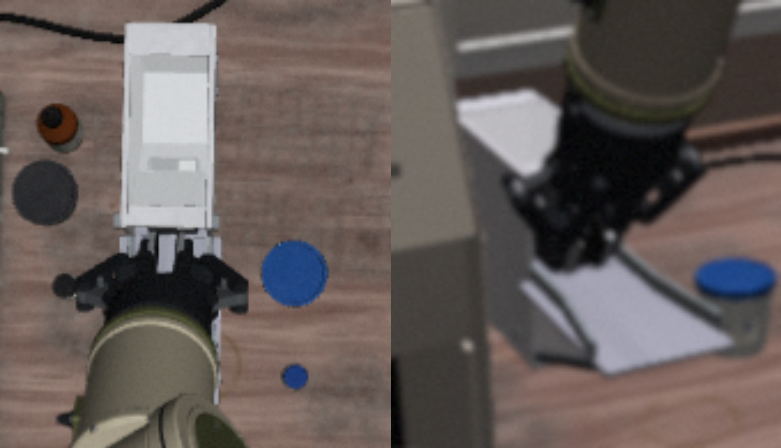

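>>> drive_tool(moves=[0.2,0,0.35,0,0,0,0.2,0,0.35,0,0,0,0.2,0,0.35,0,0,0,0.2,0,0.35,0,0,0,0.2,0,0.35,0,0,0,0,0,0,0,0,0,0,0,0,0,0,0,0,0,0,0,0,0])

```text
time: 8.38
tool_pos: [627.1, 247.4, 78.5]
tcp_rot: [-0.1, 60.2, 0.2]
ft_force: [-5.9, -0.5, -1.6]
finger_gap: 14.8
```

```bash
python3 look.py 7
```

```text
[627.07 247.41  78.48] [-0.14 60.24  0.22] [-5.85 -0.53 -1.61] 8.3833
```

View pics/c7.png

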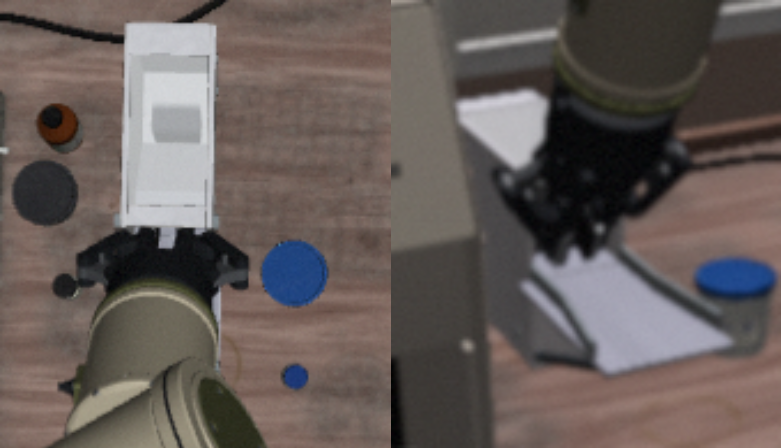

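>>> drive_tool(moves=[-0.2,0,-0.35,0,0,0,-0.2,0,-0.35,0,0,0,-0.2,0,-0.35,0,0,0,-0.2,0,-0.35,0,0,0,-0.2,0,-0.35,0,0,0,-0.2,0,-0.35,0,0,0,-0.3,0,-0.5,0,0,0,-0.4,0,-0.7,0,0,0,-0.5,0,-0.87,0,0,0,-0.5,0,-0.87,0,0,0,-0.5,0,-0.87,0,0,0,-0.5,0,-0.87,0,0,0,-0.5,0,-0.87,0,0,0,-0.5,0,-0.87,0,0,0,-0.5,0,-0.87,0,0,0,-0.5,0,-0.87,0,0,0,0,0,0,0,0,0,0,0,0,0,0,0])

```text
time: 9.98
tool_pos: [509.9, 247.4, 80.6]
tcp_rot: [0.0, 60.0, 0.4]
ft_force: [0.4, 0.6, 0.2]
finger_gap: 15.0
```

```bash
python3 look.py 8
```

```text
[509.91 247.41  80.63] [ 0.02 59.98  0.45] [0.39 0.64 0.16] 9.9833
```

View pics/c8.png

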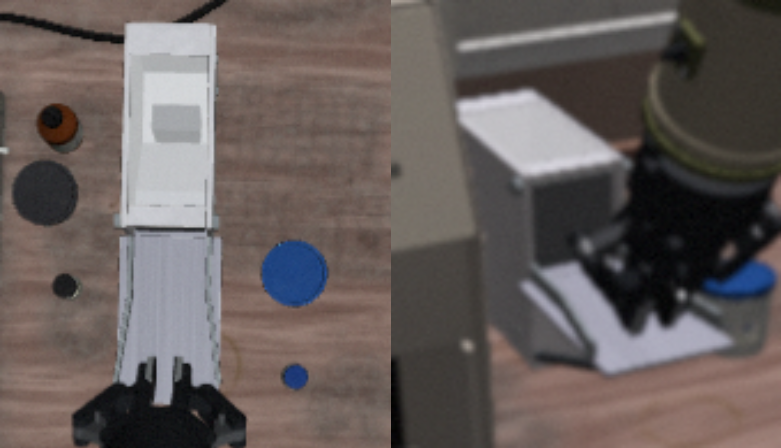

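>>> drive_tool(moves=[-1,0,-1,0,0,0,-2,0,-1,0,0,0,-2,0,-1,0,0,0,-2,0,-1,0,0,0,-2,0,-1,0,0,0,-1,0,-1,0,0,0,0,0,0,0,0,0,0,0,0,0,0,0,0,0,0,0,0,0,0,0,0,0,0,0,0,0,0,0,0,0,0,0,0,0,0,0,0,0,0,0,0,0,0,0,0,0,0,0,0,0,0,0,0,0])

```text
time: 11.33
tool_pos: [408.4, 246.4, 136.9]
tcp_rot: [-0.0, 60.0, 0.4]
ft_force: [0.0, -0.1, -0.1]
finger_gap: 14.8
```

```bash
python3 look.py 9
python3 - <<'E'
from h import *
np.set_printoptions(precision=1,suppress=True)
s=load('top9')
c=lambda p:np.array(p)/2.3+[220-.28,95-.28]
for z in(0,22,60): print(z,atz(s,c([(152,104),(201,104),(201,142),(152,142)]),z)[:,:2].tolist())
print(world(s,c([(177,122),(170,185),(170,90)])))
a=cv2.imread('pics/top8.png').astype(int);b=cv2.imread('pics/top9.png').astype(int)
print('diff box',abs(a-b)[100:190,270:320].max())
# flap in scene by depth, box frame
g=load('sc9')
for x in range(284,312,4):
  print(world(g,[(x,v) for v in (188,196,204,210)]).round(0).tolist())
im=cv2.imread('pics/sc9.png')
im2=cv2.imread('pics/top9.png')
cv2.imwrite('pics/z9.png',np.hstack([cv2.resize(im[150:250,255:345],(400,444),interpolation=2),cv2.resize(im2[95:205,260:330],(283,444),interpolation=2)]))
E
```

```text
[408.41 246.39 136.9 ] [-0.03 60.01  0.35] [ 0.01 -0.12 -0.11] 11.3333
0 [[740.1363973807476, 269.3023251225882], [740.8624460020602, 225.69528066034667], [706.6484228945471, 224.9779652314454], [705.8967789269166, 268.4402196660543]]
22 [[735.5533923992523, 267.8113931749093], [736.263897729013, 225.13789088311174], [702.7823304387948, 224.4359317850659], [702.0467777093943, 266.96774372265105]]
60 [[727.6372928857603, 265.23614708346395], [728.3209507119317, 224.1751267224332], [696.1045343788593, 223.4996921958649], [695.3967756064012, 264.42437618404546]]
[[696.  240.  146.8]
 [647.6 244.2 146. ]
 [720.7 245.9 146.6]]
diff box 18
[[614.0, 275.0, 144.0], [620.0, 273.0, 124.0], [620.0, 274.0, 106.0], [619.0, 275.0, 93.0]]
[[617.0, 265.0, 141.0], [619.0, 265.0, 123.0], [620.0, 265.0, 104.0], [621.0, 265.0, 90.0]]
[[617.0, 256.0, 139.0], [620.0, 256.0, 120.0], [620.0, 256.0, 102.0], [620.0, 257.0, 88.0]]
[[620.0, 246.0, 137.0], [620.0, 247.0, 119.0], [619.0, 247.0, 101.0], [622.0, 247.0, 86.0]]
[[618.0, 238.0, 136.0], [620.0, 237.0, 117.0], [620.0, 238.0, 98.0], [621.0, 238.0, 84.0]]
[[619.0, 228.0, 134.0], [620.0, 228.0, 115.0], [620.0, 229.0, 97.0], [621.0, 229.0, 82.0]]
[[619.0, 219.0, 132.0], [618.0, 220.0, 114.0], [620.0, 219.0, 95.0], [622.0, 219.0, 80.0]]
```

View pics/z9.png

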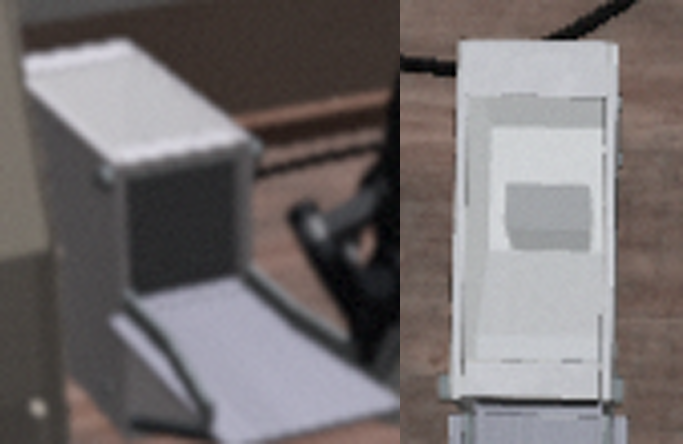

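```bash
python3 -c "
from h import *
print(r.hand_in())"
```

```text
the job is handed in; nothing more can be done
None
```

I pushed the carton through the flap with the fingertips (30° lean, 15 mm finger gap). It tipped over the inner edge into the box, and I drew the fingers back out. The job was handed in at about 11.4 s, and no verdict is reported.

**Last checks**
- **Carton:** seen through the box's lid, it lies about 95 mm beyond the flap's plane. Two pictures 1.3 s apart show no movement. Its height was not measured directly because the lid blocks the depth reading. I take it to be well below the deck, since the chute should reach the floor at about x = 89 mm.
- **Flap:** depth readings put it vertical at x ≈ 620 mm, the hinge plane, so it hangs shut.
- **Robot:** it stands clear of everything, with about 0 N at the wrist.
- **Cups, vials and bottle:** they look unmoved in the pictures.

**Disagreement:** at the deepest point of the push, the fingers stopped about 7 mm past the flap's plane, short of the 10 mm I aimed for. The wrist read about 6 N there, probably a light touch on the lintel. That is far below the limits and went away on retreat.

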